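# Set the tracing light box to its third brightness notch and switch it on

## Robot

A 6-joint arm with a two-finger parallel gripper is mounted at the origin on the work surface. World frame = base frame: x ahead of the robot, y to its left, z up, the work surface at z = 0. Lengths are in m, angles in rad, forces in N, time in s.
With the tool pointing down it reaches from about 0.3 to 0.775 m from the base axis. Payload 14.6 kg.
Tool frame: the origin (TCP) lies on the centre line of the jaws, within the pads' length; the fingertips stand 19 mm ahead of it and the grasp point (between the pads) is the TCP; z points along the fingers, y is the direction in which the jaws open and shut (so a half turn about z gives the same grasp; the last joint's range is limited). The gripper opens to 94 mm and grips with 3 to 60 N. Pads are 16 mm wide; open, the fingers measure 119 mm over their backs; the gripper's body (75 mm by 177 mm) begins 78 mm behind the grasp point.
Start: joints at [-1.379, 0.3, 1.521, -0, 1.321, -0.067], TCP at [0.141, -0.532, 0.224] pointing down, gripper open.
Joint ranges: [-3.03, 3.03], [-0.79, 2.21], [0.23, 2.52], [-1.04, 4.18], [0, 3.07], [-2.55, 2.55]. Speed limits (rad/s): [2.22, 2.22, 2.57, 3.14, 3.14, 3.14].

## Interface

Orientations are given as [roll, pitch, yaw] about the fixed x, y, z axes, in that order (R = Rz(yaw) Ry(pitch) Rx(roll)).
In Python, from station import ctrl gives the robot as it stands. The module is installed in compiled form; this text tells all that it offers.
- The arm moves only by the shell command python3 -m creep 'ROWS' [FORCE]. ROWS is a JSON object of lists of equal length, an entry for each row: "translation": the shift along the world's x, y, z in mm, a list of three; "yaw": the turn about the world's z in rad; "gripper": the closure in counts, from 0 (fully open) to 255 (shut). A call has 1 to 5 rows; each row is the pose to reach, as a shift and turn from the pose measured when the call began; what a row does not reach only later rows make up. A row lasts 1/12 s, in which the tool goes at most 41.7 mm and 7.16 degrees, less where a joint would pass 70% of its speed; a pose out of reach is approached as far as the arm can. A call with a gripper value outside its range is refused whole. The fingers move at their own pace and stop on an object; FORCE is the grip in N (left out, the last holds). Time passes only in rows, so rows that repeat a pose let the fingers close. It gives the time, the measured TCP pose, the force and the opening at its end, in the units of the state.
- ctrl.get_obs(): the state, without advancing time (a new reading comes with each control period).
- ctrl.camera(name): name is "scene" or "top"; returns a dict with "pixels" (384x512x3 uint8, red, green, blue), "depth" (384x512 float32, m along the optical axis (not along the pixel's ray), 0 where there is no reading), "fx", "fy", "cx", "cy" (pixels), "dist" ([k1, k2, p1, p2, k3] as OpenCV has them; the pictures are not rectified), "R" (3x3) and "t" (3): a world point X has camera coordinates R X + t. Camera axes: x right, y down, z forward; pixel columns grow to the right and rows downward; lengths in m; the calibration is good to about 2 mm. A picture is of the moment at which its call begins.
- ctrl.hand_in(): hands the job in, once; it reports no verdict.
The state is a dict: "time_s": time; "qpos": joint angles; "joint_vel": joint speeds; "tau": joint torques, N m; "ee_pos": TCP position; "eef_rot": TCP orientation; "force": force on the tool from outside, world axes, zero at the start; "moment": the same for the moment, N m; "grip_width": finger opening in m.
Only numpy, scipy, OpenCV 4.12 (cv2) and the standard library are available. Lean on these libraries where they do the work, as an engineer would, in place of code of your own. Each camera call takes 0.05 s, during which the arm holds its last target. There are 200 camera calls.

## Task

The tracing light box on the embroidery bench is off, with its orange brightness lever at the home end of its slot. With a fingertip, push the lever along click by click, letting it settle in each notch, and leave it in the third notch after home, never running past that one nor pinching the lever. Then press the green power button fully down and let it come back up, not pressing it before the lever is set, and leave the spool, hoop, tin and awl where they are.

Things in the scene. Friction and masses are not known exactly. Their poses are not given: they have to be found in the camera images.
- lightbox: White light box screwed to the bench, 250 (its x) x 360 (its y) x 40 mm high; pale panel, and a grey control strip along its -x edge. Origin: centre of its underside. On the strip's line x = -94 mm: the lever slot along y, home at y = -85 mm, with white ticks on both sides at each of the 6 notches (home and five more, 15 mm apart, toward +y); the power button at y = +120 mm.
- level_lever (a joint): Travel of the brightness lever toward the box's +y, in m: 0 home (start); notches at 0.015, 0.030, 0.045 (the third), 0.060, 0.075; stops 2 mm beyond the ends. Leaving a notch it resists, at most 3 to 7.5 N (a quarter of the way); half way to the next (7.5 mm on) the resistance ends, and soon past that it snaps on into the next notch by itself and stays.
- lever_top (a point): Middle of the lever's top, 71 mm above the bench, 31 mm above the strip; moves with the lever; white line on top. The lever is 24 mm thick along the slot, 28 mm wide across it: a black core with an orange cheek plate on each side. At home 45 mm or more of bare strip lies behind it (-y).
- cheek_home: Orange cheek plate on the lever's home (-y) side, the one to push: 6 mm thick, 28 mm wide, from 1.5 to 26.5 mm above the strip. Origin at its centre line, level with the strip, 9 mm toward the box's -y from the lever's middle. Axes as the light box.
- cheek_far: The same plate on the lever's other (+y) side, its origin 9 mm toward +y from the lever's middle. Touching both plates at once with the fingers counts as pinching.
- power (a joint): Travel of the green power button, in m: 0 up, 0.006 fully down; springs back. Fully down takes 5 N.
- power_top (a point): Centre of the top face of the round green power button (28 mm across, in a low black housing), pressed straight down.
- spool: Empty wooden spool standing on the pale panel, 34 mm across, 44 mm tall; loose. Origin: centre of its underside.
- hoop: Wooden embroidery hoop lying on the bench beside the light box, 140 mm across, 10 mm high; loose. Origin: centre of its underside.
- tin: Round metal needle tin with a blue lid, standing beside the light box, 70 mm across, 28 mm tall; loose. Origin: centre of its underside.
- awl: Awl lying on the bench between the light box and the robot, 130 mm long, 12 mm high, wooden handle; loose. Origin on the bench 20 mm from the handle's middle toward the steel point; its x axis runs toward the point.

How it is judged:
By the outcome, as a careful person would: the job done as asked, in the order asked, and still so for the second after the job is handed in, with the robot touching nothing.
It also fails if it takes over 64 s, if anything falls off the work surface, if the arm or the gripper's body presses on something with over 40 N, if the wrist force passes 120 N, or if a joint passes its speed limit or range.

## Working session

There is one attempt and no reset: what is moved stays moved. The work goes in short steps, Python scripts to look and compute and a shell command to move; the robot and the scene stay as the last step left them, time stands still between calls to the robot, and variables do not carry over. Pictures are saved under pics/ and viewed, about 8 in all and at most 12, crops included, and the job is handed in when it is done.

```bash
mkdir -p pics
cat > h.py <<'E'
import numpy as np,cv2
from station import ctrl
def cap(name):
    c=ctrl.camera(name);K=np.array([[c['fx'],0,c['cx']],[0,c['fy'],c['cy']],[0,0,1.]])
    return c,K
def world(c,K,u,v,z=None):
    p=cv2.undistortPoints(np.array([[[u,v]]],float),K,np.array(c['dist'],float))[0,0]
    R=np.array(c['R']);t=np.array(c['t']);d=R.T@np.array([p[0],p[1],1]);o=-R.T@t
    if z is None: return o+d*c['depth'][int(round(v)),int(round(u))]
    return o+d*(z-o[2])/d[2]
E
python3 - <<'E'
from h import *
for n in ('top','scene'):
    c,K=cap(n);np.save(f'{n}.npy',c,allow_pickle=True)
    cv2.imwrite(f'pics/{n}0.png',cv2.resize(c['pixels'][:,:,::-1],(800,600),interpolation=cv2.INTER_CUBIC))
print(ctrl.get_obs())
E
```

```text
{'time_s': 0.1, 'qpos': array([-1.37857577e+00,  3.00408230e-01,  1.52150966e+00,  4.96725881e-07,
        1.32069423e+00, -6.65702091e-02]), 'joint_vel': array([ 0.0011745 , -0.0028201 , -0.00241952, -0.0014376 , -0.00021283,
        0.00101403]), 'tau': array([ 1.67906546e-03, -5.32642472e+01, -3.53282690e+01,  7.09686032e-02,
        2.35025020e-02, -6.04702609e-05]), 'ee_pos': array([ 0.14072416, -0.53147381,  0.22395102]), 'eef_rot': array([-3.14057548e+00, -6.82958068e-05,  2.58790612e-01]), 'force': array([-0.17477044,  0.08288572,  0.8088761 ]), 'moment': array([-0.00845747, -0.02803719, -0.00322498]), 'grip_width': 0.09422012237594865}
```

View pics/top0.png

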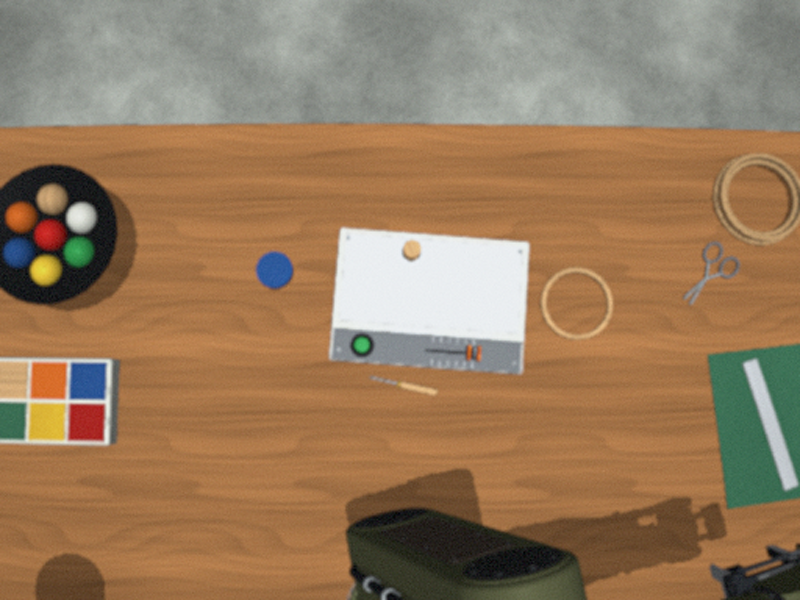

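View pics/scene0.png

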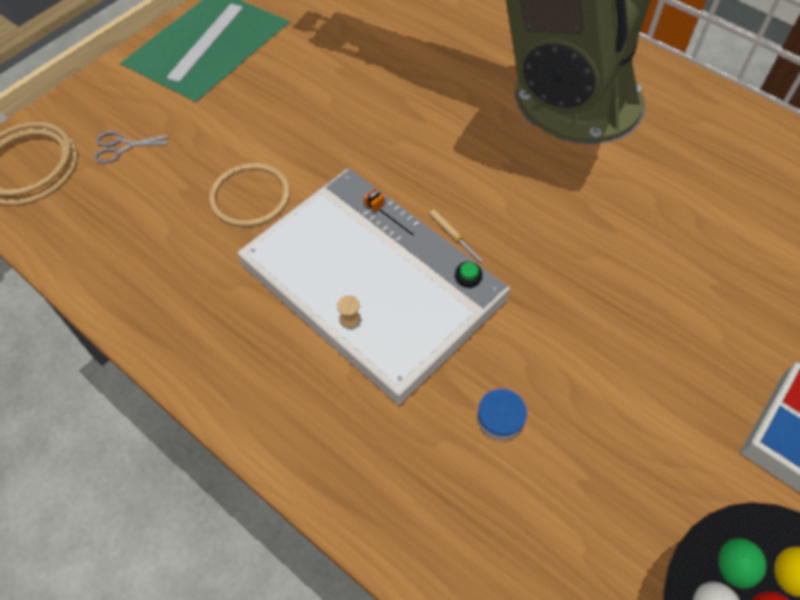

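The top view (800x600) shows the box corners near (340,228), (529,242), (523,374) and (331,360). The lever is at (475,353), the button at (362,345), the spool at (411,249), and the awl around (405,386), clear of the strip. The scene view agrees with this layout. Next I measure.

```bash
cat >> h.py <<'E'
def blob(c,lo,hi,box=None):
    h=cv2.cvtColor(c['pixels'],cv2.COLOR_RGB2HSV);m=cv2.inRange(h,lo,hi)
    if box: 
        q=np.zeros_like(m);x0,y0,x1,y1=box;q[y0:y1,x0:x1]=m[y0:y1,x0:x1];m=q
    n,l,s,ce=cv2.connectedComponentsWithStats(m);i=1+np.argmax(s[1:,4]);return ce[i],s[i],l==i
E
python3 - <<'E'
from h import *
S=.64
boxes={'top':(205,140,345,245),'scene':(150,105,330,262)}
cor={'top':[(340,228),(529,242),(523,374),(331,360)],'scene':[(399,392),(239,255),(348,170),(508,289)]}
for n in ('top','scene'):
    c=np.load(n+'.npy',allow_pickle=True).item();K=np.array([[c['fx'],0,c['cx']],[0,c['fy'],c['cy']],[0,0,1.]])
    h=cv2.cvtColor(c['pixels'],cv2.COLOR_RGB2HSV)
    P=[world(c,K,u*S,v*S,.04) for u,v in cor[n]]
    print(n,'corners',np.round(P,4).tolist())
    print(' sides',[round(float(np.linalg.norm(P[i]-P[(i+1)%4])),4) for i in range(4)],'centre',np.mean(P,0))
    for nm,lo,hi,z in (('green',(50,100,60),(85,255,255),.05),('orange',(3,170,120),(16,255,255),.066)):
        bx=boxes[n]
        if nm=='orange': bx={'top':(290,215,315,235),'scene':(228,115,252,140)}[n]
        ce,s,m=blob(c,lo,hi,bx); print(nm,ce,s,world(c,K,*ce,z), world(c,K,*ce))
    for nm,(u,v) in {'top':{'panel':(430,290),'strip':(400,355)},'scene':{'panel':(320,270),'strip':(430,245)}}[n].items(): print(nm,world(c,K,u*S,v*S))
c=np.load('top.npy',allow_pickle=True).item()
a=cv2.resize(c['pixels'][195:250,200:345,::-1],None,fx=5.5,fy=5.5,interpolation=cv2.INTER_CUBIC)
c=np.load('scene.npy',allow_pickle=True).item()
b=cv2.resize(c['pixels'][100:200,205:338,::-1],None,fx=3,fy=3,interpolation=cv2.INTER_CUBIC)
im=np.zeros((a.shape[0]+b.shape[0],800,3),np.uint8);im[:a.shape[0],:a.shape[1]]=a;im[a.shape[0]:,:b.shape[1]]=b;cv2.imwrite('pics/crop.png',im);print(im.shape)
E
```

```text
top corners [[0.7255, 0.1364, 0.04], [0.6998, -0.221, 0.04], [0.4513, -0.204, 0.04], [0.4777, 0.1508, 0.04]]
 sides [0.3583, 0.2491, 0.3558, 0.2482] centre [ 0.58858649 -0.03444494  0.04      ]
green [231.16666667 220.29411765] [226 215  11  12 102] [0.5062692  0.09499617 0.05      ] [0.50560638 0.0946126  0.06196247]
orange [299.94444444 225.16666667] [299 222   3   7  18] [ 0.49145959 -0.10044738  0.066     ] [ 0.49146096 -0.10045087  0.06596955]
panel [ 0.60822832 -0.03262878  0.03758958]
strip [0.48682448 0.02373843 0.04249866]
scene corners [[0.7258, 0.1362, 0.04], [0.7049, -0.2112, 0.04], [0.4606, -0.1955, 0.04], [0.4868, 0.157, 0.04]]
 sides [0.3479, 0.2449, 0.3534, 0.2399] centre [ 0.59452099 -0.02836592  0.04      ]
green [299.79166667 173.        ] [294 168  13  11 120] [0.50346425 0.09262236 0.05      ] [0.51203863 0.09745489 0.06442465]
orange [241.25       128.52272727] [238 124   8  10  44] [ 0.49727904 -0.09759581  0.066     ] [ 0.49482323 -0.09983589  0.06198963]
panel [ 0.64519316 -0.089616    0.04250182]
strip [1.03301174 0.39107575 0.94085581]
(602, 800, 3)
```

View pics/crop.png

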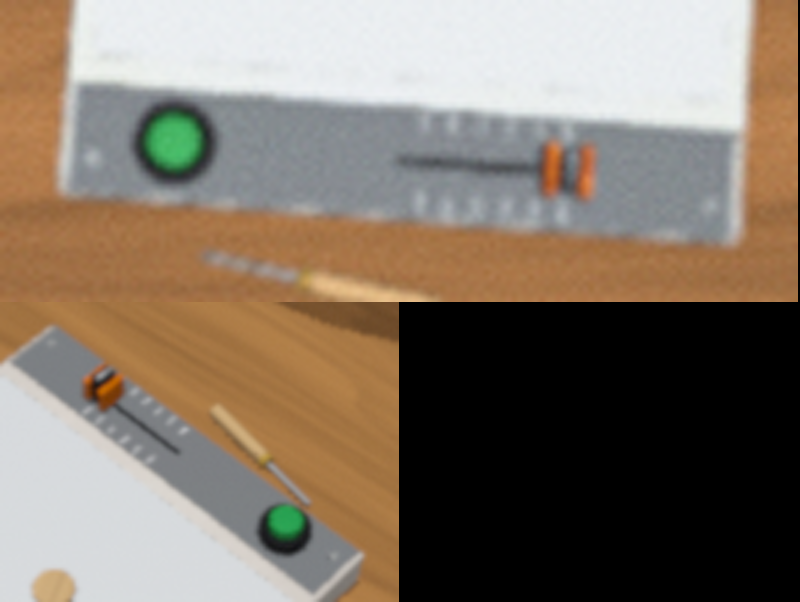

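```bash
python3 -m creep '{"translation":[[40,0,0],[80,20,0],[110,45,0],[140,75,0],[165,105,0]],"yaw":[-0.1,-0.2,-0.3,-0.33,-0.33],"gripper":[255,255,255,255,255]}' 10
python3 - <<'E'
from h import *
S=.64
c=np.load('top.npy',allow_pickle=True).item();K=np.array([[c['fx'],0,c['cx']],[0,c['fy'],c['cy']],[0,0,1.]])
print('lever top',world(c,K,200+569/5.5-.5,195+170/5.5-.5,.068))
for u,v in ((425,118),(568,128),(418,204),(563,214)): print('tick',world(c,K,200+u/5.5-.5,195+v/5.5-.5,.04))
c=np.load('scene.npy',allow_pickle=True).item();K=np.array([[c['fx'],0,c['cx']],[0,c['fy'],c['cy']],[0,0,1.]])
print('green scene .062',world(c,K,299.8,173,.062)); print('lever scene top',world(c,K,205+103/3-.4,100+(375-302)/3-.4,.071))
E
```

```text
time_s: 0.52
ee_pos: [0.3071, -0.4249, 0.2234]
eef_rot: [-3.14, 0.0, -0.074]
force: [1.1, -0.5, 0.2]
grip_width: 0.0639
lever top [ 0.49066588 -0.10877041  0.068     ]
tick [ 0.51935977 -0.03647387  0.04      ]
tick [ 0.5140132  -0.11191155  0.04      ]
tick [ 0.47423516 -0.03251701  0.04      ]
tick [ 0.46883849 -0.10872198  0.04      ]
green scene .062 [0.51058476 0.09665797 0.062     ]
lever scene top [ 0.49259074 -0.10912057  0.071     ]
```

Lever is at about (0.491, -0.1095) and box yaw at about -0.072. The ticks, lever top and corners all agree, so I approach the spot behind the lever.

```bash
python3 -m creep '{"translation":[[25,35,0],[50,70,0],[75,105,0],[100,140,-10],[120,175,-20]],"yaw":[0,0,0,0,0],"gripper":[255,255,255,255,255]}' && python3 -m creep '{"translation":[[20,30,0],[40,60,-20],[60,90,-50],[61,94,-80],[61,94,-80]],"yaw":[0,0,0,0,0],"gripper":[255,255,255,255,255]}'
```

```text
time_s: 0.93
ee_pos: [0.4241, -0.2552, 0.2055]
eef_rot: [-3.14, -0.001, -0.074]
force: [0.5, -0.5, 0.2]
grip_width: 0.0306
time_s: 1.35
ee_pos: [0.4833, -0.1583, 0.1201]
eef_rot: [-3.138, 0.008, -0.071]
force: [-0.6, 0.2, -1.9]
grip_width: 0.0006
```

```bash
python3 -m creep '{"translation":[[4,2,-20],[4,2,-35],[4,2,-45],[4,2,-51],[4,2,-51]],"yaw":[0,0,0,0,0],"gripper":[255,255,255,255,255]}' && python3 -m creep '{"translation":[[0,0,0],[0,0,0]],"yaw":[0,0],"gripper":[255,255]}'
python3 - <<'E'
from h import *
out=[]
for n,(x0,y0) in (('top',(200,165)),('scene',(180,70))):
    c,K=cap(n);out.append(cv2.resize(c['pixels'][y0:y0+90,x0:x0+160,::-1],(640,360)[:2] if 0 else (533,300),interpolation=cv2.INTER_CUBIC))
cv2.imwrite('pics/a.png',np.vstack(out))
E
```

```text
time_s: 1.77
ee_pos: [0.487, -0.1569, 0.069]
eef_rot: [-3.137, 0.008, -0.071]
force: [1.6, 0.4, -0.3]
grip_width: 0.0006
time_s: 1.93
ee_pos: [0.4873, -0.1574, 0.0702]
eef_rot: [-3.138, 0.007, -0.072]
force: [0.1, -0.3, 0.3]
grip_width: 0.0006
```

View pics/a.png

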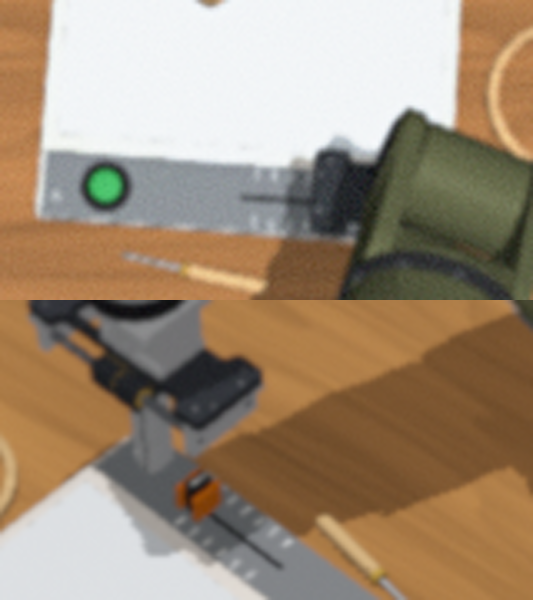

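The finger stands behind the lever, in line with it, and the scene view shows a gap between them. Now I approach slowly until contact.

```bash
python3 -m creep '{"translation":[[0.3,4,0],[0.6,8,0],[0.9,12,-1],[1.1,15,-1],[1.2,17,-1]],"yaw":[0,0,0,0,0],"gripper":[255,255,255,255,255]}'; for i in 1; do python3 -m creep '{"translation":[[0,1,0],[0.1,2,0],[0.1,2,0]],"yaw":[0,0,0],"gripper":[255,255,255]}'; done;  python3 -m creep '{"translation":[[0,1,0],[0.1,2,0],[0.1,2,0]],"yaw":[0,0,0],"gripper":[255,255,255]}'
```

```text
time_s: 2.45
ee_pos: [0.4885, -0.1396, 0.0689]
eef_rot: [-3.138, 0.007, -0.071]
force: [-0.3, 0.0, -0.6]
grip_width: 0.0004
time_s: 2.7
ee_pos: [0.4886, -0.1374, 0.0689]
eef_rot: [-3.138, 0.007, -0.071]
force: [0.3, 0.3, 1.5]
grip_width: 0.0005
time_s: 2.95
ee_pos: [0.4887, -0.1354, 0.0689]
eef_rot: [-3.138, 0.007, -0.071]
force: [0.2, -0.1, 0.3]
grip_width: 0.0004
```

```bash
python3 -m creep '{"translation":[[0,0.5,0],[0.1,1,0],[0.1,1,0]],"yaw":[0,0,0],"gripper":[255,255,255]}';  python3 -m creep '{"translation":[[0,0.5,0],[0.1,1,0],[0.1,1,0]],"yaw":[0,0,0],"gripper":[255,255,255]}';python3 -m creep '{"translation":[[0,0.5,0],[0.1,1,0],[0.1,1,0]],"yaw":[0,0,0],"gripper":[255,255,255]}'
```

```text
time_s: 3.2
ee_pos: [0.4888, -0.1343, 0.0689]
eef_rot: [-3.138, 0.007, -0.071]
force: [0.2, -0.7, -0.7]
grip_width: 0.0001
time_s: 3.45
ee_pos: [0.4889, -0.1333, 0.0689]
eef_rot: [-3.138, 0.007, -0.071]
force: [0.3, -0.9, 0.3]
grip_width: 0.0003
time_s: 3.7
ee_pos: [0.489, -0.1324, 0.0689]
eef_rot: [-3.138, 0.007, -0.071]
force: [-1.1, -2.4, 0.5]
grip_width: 0.0003
```

Force is building, with contact at about y = -0.134 as predicted. I'll push past the half-way point in 1 mm steps.

```bash
for a in 1 2 3; do python3 -m creep '{"translation":[[0,0.5,0],[0.1,1,0],[0.1,1,0]],"yaw":[0,0,0],"gripper":[255,255,255]}' | grep -E 'ee_pos|force'; done; python3 -c "
from h import *
c,K=cap('scene');print(blob(c,(3,170,120),(16,255,255),(220,110,290,175))[:2])"
```

```text
ee_pos: [0.489, -0.1315, 0.0689]
force: [-1.9, -3.7, -0.6]
ee_pos: [0.4891, -0.1306, 0.0689]
force: [-0.8, -4.6, -0.4]
ee_pos: [0.4892, -0.1298, 0.0689]
force: [-1.7, -4.9, 0.4]
(array([242.71428571, 129.85714286]), array([239, 125,   8,  11,  49], dtype=int32))
```

```bash
for a in 1 2 3 4; do python3 -m creep '{"translation":[[0,0.5,0],[0.1,1,0],[0.1,1,0]],"yaw":[0,0,0],"gripper":[255,255,255]}' | grep -E 'ee_pos|force'; done; python3 -c "
from h import *
c,K=cap('scene');print(blob(c,(3,170,120),(16,255,255),(220,110,290,175))[:2])"
```

```text
ee_pos: [0.4892, -0.129, 0.0689]
force: [-1.2, -5.0, -0.3]
ee_pos: [0.4893, -0.128, 0.0689]
force: [-0.7, -4.1, 0.1]
ee_pos: [0.4894, -0.1267, 0.0689]
force: [-1.1, -1.1, 0.8]
ee_pos: [0.4896, -0.1254, 0.0689]
force: [-0.4, -0.4, -0.0]
(array([245.92, 132.3 ]), array([242, 127,   8,  12,  50], dtype=int32))
```

```bash
cat >> h.py <<'E'
def lever():
    c,K=cap('scene');ce,s,m=blob(c,(3,170,120),(16,255,255),(220,110,290,175))
    print('lever travel mm ~',1000*(world(c,K,*ce,.06)-world(c,K,241.25,128.52,.06)).round(4),s[4])
E
python3 -c "
from h import *
lever()"
for a in 1 2; do python3 -m creep '{"translation":[[0,0.5,0],[0.1,0.8,0],[0.1,0.8,0]],"yaw":[0,0,0],"gripper":[255,255,255]}' | grep -E 'ee_pos|force';python3 -c "
from h import *
lever()"; done
```

```text
lever travel mm ~ [ 2.5 15.9  0. ] 52
ee_pos: [0.4897, -0.1246, 0.0689]
force: [-0.3, 0.9, -0.3]
lever travel mm ~ [ 2.6 17.5  0. ] 48
ee_pos: [0.4898, -0.1238, 0.0689]
force: [0.3, 0.2, -0.8]
lever travel mm ~ [ 2.5 17.5 -0. ] 50
```

The lever snapped into notch 1 and no force remains. Next notch: contact expected at about -0.119, snap at about -0.111.

```bash
python3 -m creep '{"translation":[[0,1,0],[0.1,2,0],[0.2,3,0],[0.3,4,0],[0.3,4,0]],"yaw":[0,0,0,0,0],"gripper":[255,255,255,255,255]}' | grep -E 'ee_pos|force'; for a in 1 2 3 4 5 6 7; do python3 -m creep '{"translation":[[0,0.5,0],[0.1,1,0],[0.1,1,0]],"yaw":[0,0,0],"gripper":[255,255,255]}' | grep -E 'ee_pos|force'; done; python3 -c "
from h import *
lever()"
```

```text
ee_pos: [0.4901, -0.1197, 0.0689]
force: [-0.1, -0.4, -0.2]
ee_pos: [0.4902, -0.1186, 0.0689]
force: [0.5, 0.6, -1.0]
ee_pos: [0.4903, -0.1178, 0.0689]
force: [0.2, -3.1, 0.1]
ee_pos: [0.4903, -0.1169, 0.0689]
force: [-1.0, -3.9, 0.1]
ee_pos: [0.4904, -0.116, 0.069]
force: [-1.7, -4.6, -0.2]
ee_pos: [0.4905, -0.1151, 0.069]
force: [-1.0, -5.5, -0.4]
ee_pos: [0.4905, -0.1142, 0.069]
force: [-0.5, -4.7, 0.2]
ee_pos: [0.4906, -0.1133, 0.069]
force: [-1.5, -4.4, -0.8]
lever travel mm ~ [ 3.5 22.6  0. ] 52
```

```bash
for a in 1 2 3 ; do python3 -m creep '{"translation":[[0,0.5,0],[0.1,1,0],[0.1,1,0]],"yaw":[0,0,0],"gripper":[255,255,255]}' | grep -E 'ee_pos|force';  python3 -c "
from h import *
lever()"; done
```

```text
ee_pos: [0.4907, -0.112, 0.0689]
force: [-1.2, -2.0, 0.7]
lever travel mm ~ [ 2.7 24.  -0. ] 51
ee_pos: [0.4908, -0.1107, 0.0689]
force: [0.4, -0.6, 0.0]
lever travel mm ~ [ 3.1 34.3  0. ] 49
ee_pos: [0.4909, -0.1096, 0.0689]
force: [0.1, 0.2, -0.1]
lever travel mm ~ [ 3.4 32.1  0. ] 49
```

Notch 2 is reached. For notch 3, contact is expected at about -0.104 and the snap at about -0.096.

```bash
python3 -m creep '{"translation":[[0,1,0],[0.1,2,0],[0.2,3,0],[0.3,4,0],[0.3,4,0]],"yaw":[0,0,0,0,0],"gripper":[255,255,255,255,255]}' | grep -E 'ee_pos|force'; for a in 1 2 3 4 5 6 7 8; do python3 -m creep '{"translation":[[0,0.5,0],[0.1,1,0],[0.1,1,0]],"yaw":[0,0,0],"gripper":[255,255,255]}' | grep -E 'ee_pos|force'; done; python3 -c "
from h import *
lever()"
```

```text
ee_pos: [0.4913, -0.1055, 0.0689]
force: [0.7, 0.2, 0.1]
ee_pos: [0.4914, -0.1044, 0.0689]
force: [-1.0, -0.2, -0.6]
ee_pos: [0.4915, -0.1035, 0.0689]
force: [-0.3, -1.0, 1.3]
ee_pos: [0.4915, -0.1026, 0.0689]
force: [-1.0, -2.6, -0.3]
ee_pos: [0.4916, -0.1017, 0.069]
force: [-0.3, -4.8, 0.0]
ee_pos: [0.4917, -0.1008, 0.069]
force: [-1.5, -4.4, 0.1]
ee_pos: [0.4917, -0.1, 0.069]
force: [-1.7, -5.2, 0.2]
ee_pos: [0.4918, -0.0991, 0.069]
force: [-0.7, -4.5, 0.4]
ee_pos: [0.4919, -0.0981, 0.069]
force: [-0.7, -4.2, 1.3]
lever travel mm ~ [ 4.2 37.8  0. ] 50
```

```bash
for a in 1 2 ; do python3 -m creep '{"translation":[[0,0.5,0],[0.1,1,0],[0.1,1,0]],"yaw":[0,0,0],"gripper":[255,255,255]}' | grep -E 'ee_pos|force';  python3 -c "
from h import *
lever()"; done
```

```text
ee_pos: [0.492, -0.0968, 0.0689]
force: [-1.2, -1.1, -0.2]
lever travel mm ~ [ 4.7 39.4 -0. ] 50
ee_pos: [0.4921, -0.0955, 0.0689]
force: [0.3, -0.5, -0.8]
lever travel mm ~ [ 4.6 47.1  0. ] 51
```

```bash
python3 -m creep '{"translation":[[-0.2,-5,0],[-1,-13,0],[-1,-15,20],[-1,-15,50],[-1,-15,80]],"yaw":[0,0,0,0,0],"gripper":[255,255,255,255,255]}'; python3 -m creep '{"translation":[[0,-20,25],[0,-50,25],[0,-85,25],[0,-110,25],[0,-110,25]],"yaw":[0,0,0,0,0],"gripper":[255,255,255,255,255]}'
python3 - <<'E'
from h import *
lever()
out=[]
for n,(x0,y0) in (('top',(200,165)),('scene',(180,85))):
    c,K=cap(n);np.save(n+'1.npy',c,allow_pickle=True);out.append(cv2.resize(c['pixels'][y0:y0+90,x0:x0+160,::-1],(533,300),interpolation=cv2.INTER_CUBIC))
cv2.imwrite('pics/b.png',np.vstack(out))
E
```

```text
time_s: 12.8
ee_pos: [0.4905, -0.1113, 0.1495]
eef_rot: [-3.14, 0.01, -0.07]
force: [0.8, 0.1, 0.6]
grip_width: 0.0005
time_s: 13.22
ee_pos: [0.4899, -0.2256, 0.1744]
eef_rot: [-3.141, 0.01, -0.074]
force: [-0.9, 1.3, -0.2]
grip_width: 0.0007
lever travel mm ~ [ 4.2 45.9  0. ] 55
```

View pics/b.png

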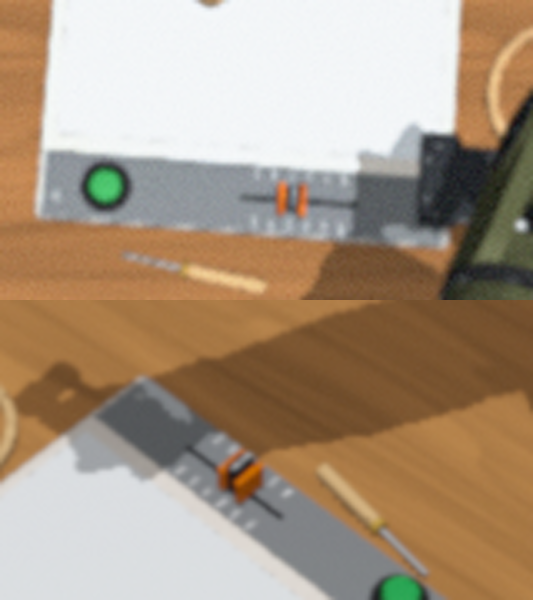

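The lever sits in the third notch, with two tick pairs still visible ahead of it. Now to the button at about (0.506, 0.0945).

```bash
python3 -m creep '{"translation":[[3,30,0],[5,65,0],[7,105,0],[9,145,0],[10,180,0]],"yaw":[0,0,0,0,0],"gripper":[255,255,255,255,255]}'|grep ee_pos;  python3 -m creep '{"translation":[[3,40,-10],[5,80,-20],[6,115,-40],[6,138,-60],[6,139,-70]],"yaw":[0,0,0,0,0],"gripper":[255,255,255,255,255]}' | grep ee_pos;python3 -m creep '{"translation":[[0,0,0],[0,0,0]],"yaw":[0,0],"gripper":[255,255]}'
```

```text
ee_pos: [0.4998, -0.0384, 0.1744]
ee_pos: [0.5042, 0.1049, 0.1024]
time_s: 14.37
ee_pos: [0.5035, 0.1056, 0.1022]
eef_rot: [-3.14, 0.014, -0.063]
force: [-0.7, -0.6, -0.0]
grip_width: 0.0007
```

Run:
```python
from h import *
out=[]
for n,(x0,y0) in (('top',(200,165)),('scene',(220,105))):
    c,K=cap(n);out.append(cv2.resize(c['pixels'][y0:y0+90,x0:x0+160,::-1],(533,300),interpolation=cv2.INTER_CUBIC))
cv2.imwrite('pics/c.png',np.vstack(out))
c=np.load('scene1.npy',allow_pickle=True).item()
K=np.array([[c['fx'],0,c['cx']],[0,c['fy'],c['cy']],[0,0,1.]])
ce,s,m=blob(c,(50,100,60),(85,255,255),(280,155,325,190))
vs,us=np.nonzero(m);print(np.percentile([world(c,K,u,v)[2] for u,v in zip(us,vs)],[10,50,75,90]))
c=np.load('top1.npy',allow_pickle=True).item()
K=np.array([[c['fx'],0,c['cx']],[0,c['fy'],c['cy']],[0,0,1.]])
ce,s,m=blob(c,(50,100,60),(85,255,255),(215,205,245,235))
vs,us=np.nonzero(m);print(ce,world(c,K,*ce,.062),np.percentile([world(c,K,u,v)[2] for u,v in zip(us,vs)],[10,50,90]))
```

```text
[0.05303479 0.06090119 0.06233791 0.06373285]
[231.14285714 220.19047619] [0.50589844 0.09468026 0.062     ] [0.05009592 0.05980473 0.0632863 ]
```

View pics/c.png

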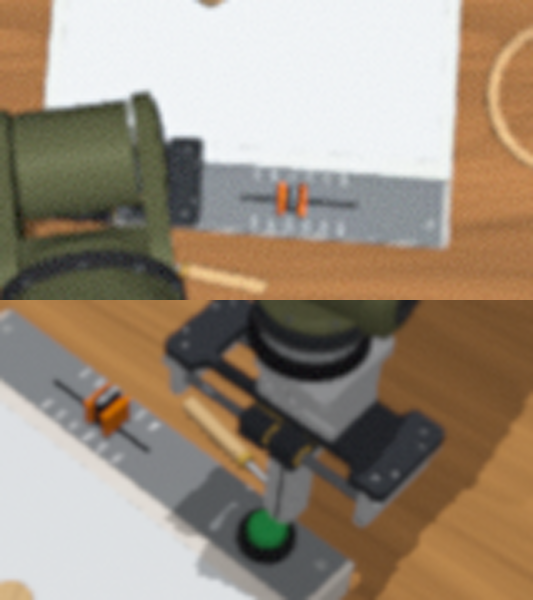

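The lever is unchanged, and the finger hovers about 11 mm past the button's centre in y. I'll correct that and then descend.

```bash
python3 -m creep '{"translation":[[1,-5,0],[2.5,-11,0],[2.5,-11,0],[2.5,-11,-10],[2.5,-11,-15]],"yaw":[0,0,0,0,0],"gripper":[255,255,255,255,255]}'; for a in 1 2 3 4; do python3 -m creep '{"translation":[[0,0,-1],[0,0,-2],[0,0,-2]],"yaw":[0,0,0],"gripper":[255,255,255]}'|grep -E 'ee_pos|force'; done
```

```text
time_s: 14.88
ee_pos: [0.5068, 0.0931, 0.0874]
eef_rot: [-3.139, 0.012, -0.066]
force: [-0.6, -0.3, -0.6]
grip_width: 0.0004
ee_pos: [0.5066, 0.0932, 0.085]
force: [0.5, -0.4, -0.2]
ee_pos: [0.5066, 0.0933, 0.0829]
force: [-0.9, -0.1, -0.0]
ee_pos: [0.5067, 0.0933, 0.0809]
force: [-0.1, -0.4, 1.2]
ee_pos: [0.5067, 0.0933, 0.0789]
force: [-0.7, -0.4, 2.7]
```

Contact is at about 0.081. I keep going until the force passes 5 N and rises stiffly.

```bash
for a in 1 2 3 4 5; do python3 -m creep '{"translation":[[0,0,-0.5],[0,0,-1],[0,0,-1]],"yaw":[0,0,0],"gripper":[255,255,255]}'|grep -E 'ee_pos|force'; done
```

```text
ee_pos: [0.5068, 0.0933, 0.0779]
force: [-0.3, -0.6, 4.6]
ee_pos: [0.5067, 0.0933, 0.0768]
force: [-1.4, -1.0, 4.2]
ee_pos: [0.5068, 0.0933, 0.0758]
force: [-1.6, -0.2, 5.3]
ee_pos: [0.5068, 0.0933, 0.0752]
force: [-3.6, -0.2, 9.2]
ee_pos: [0.5069, 0.0933, 0.075]
force: [-6.7, -0.8, 16.4]
```

It bottoms out stiffly after about 6 mm. Now I release, lift clear and check.

```bash
python3 -m creep '{"translation":[[0,0,4],[0,0,10],[0,0,30],[0,0,60],[0,0,95]],"yaw":[0,0,0,0,0],"gripper":[255,255,255,255,255]}'; python3 -m creep '{"translation":[[-10,35,20],[-20,70,20],[-30,110,20],[-30,140,20],[-30,140,20]],"yaw":[0,0,0,0,0],"gripper":[255,255,255,255,255]}'; python3 -m creep '{"translation":[[0,0,0],[0,0,0],[0,0,0]],"yaw":[0,0,0],"gripper":[255,255,255]}'
python3 - <<'E'
from h import *
lever()
for n in ('top','scene'):
    c,K=cap(n);o=np.load(n+'.npy',allow_pickle=True).item()
    cv2.imwrite(f'pics/{n}2.png',cv2.resize(c['pixels'][:,:,::-1],(800,600),interpolation=cv2.INTER_CUBIC))
    if n=='top':p=(215,205,245,235)
    else:p=(280,155,325,190)
    for q in (o,c):
        ce,s,m=blob(q,(50,100,60),(85,255,255),p);vs,us=np.nonzero(m)
        print(n,ce,s[4],np.median([world(q,K,u,v)[2] for u,v in zip(us,vs)]),'panel',q['pixels'][(185,270) if n=='top' else (173,205)])
E
```

```text
time_s: 17.55
ee_pos: [0.506, 0.0932, 0.1699]
eef_rot: [-3.14, 0.015, -0.065]
force: [1.0, -0.3, -0.3]
grip_width: 0.0004
time_s: 17.97
ee_pos: [0.4751, 0.2373, 0.19]
eef_rot: [-3.139, 0.015, -0.062]
force: [0.4, -0.6, 0.2]
grip_width: 0.0004
time_s: 18.22
ee_pos: [0.4753, 0.2366, 0.1898]
eef_rot: [-3.139, 0.015, -0.062]
force: [0.5, 0.5, 0.7]
grip_width: 0.0007
lever travel mm ~ [ 4.7 46.   0. ] 56
top [231.16666667 220.29411765] 102 0.05837412321817037 panel [233 237 239]
top [231.11428571 220.28571429] 105 0.05905245427146011 panel [240 243 245]
scene [299.79166667 173.        ] 120 0.06095083064990475 panel [214 218 220]
scene [299.78225806 173.22580645] 124 0.06094523242401878 panel [220 224 227]
```

View pics/scene2.png

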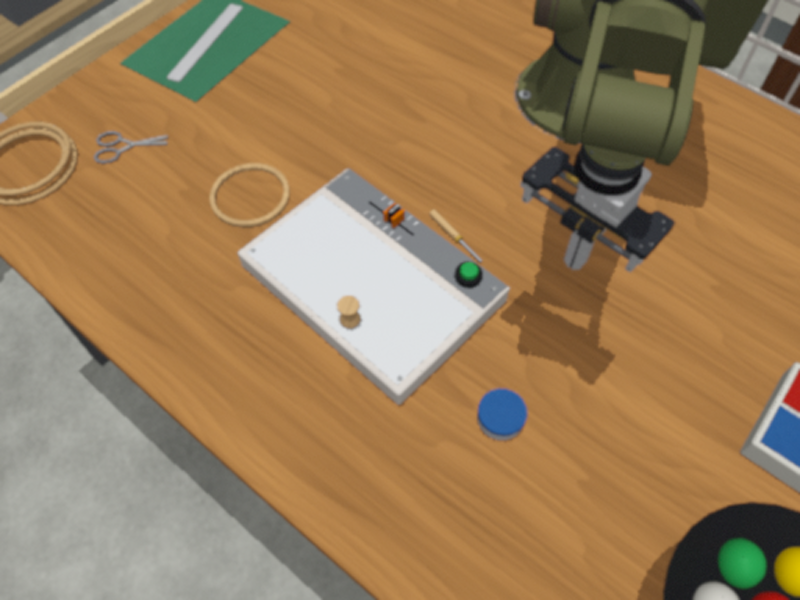

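View pics/top2.png

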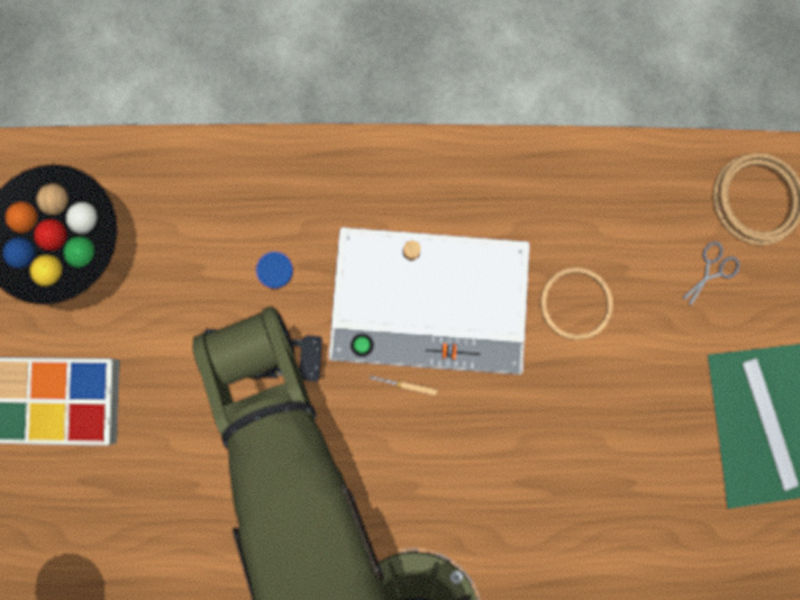

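Both views show the lever in the third notch (top view (450,351)), the button up and the panel slightly brighter. The spool (411,249), tin (275,270), hoop (577,303) and awl (405,386) are where they were at the start.

```bash
python3 -c "
from station import ctrl
print(ctrl.hand_in())"
```

```text
the job is handed in; nothing more can be done
None
```

The lever is in the third notch and the power button has been pressed fully and released. I handed the job in at about 18 s, with the arm clear of everything.

- **Lever:** I pushed it by its home-side cheek with the closed fingers, so it could not be pinched. It clicked through notches 1, 2 and 3, resisting with at most about 5.5 N and dropping to zero force in each notch. The last camera reading put its travel at about 46 mm (45 mm nominal), with two tick pairs still ahead of it. Mid-push readings ran up to about 4 mm high (for example, 34 mm for the 30 mm notch). I put that down to lighting and a partly hidden lever.
- **Button:** I pressed it only after the lever was set. It hit a hard stop after about 6 mm of travel, with 16 N peak force, and came back to its starting height.
- **Panel:** it reads 6–7 levels brighter (out of 255) than at the start. That suggests the box is on, but it is weak evidence, because I did not check whether the whole picture had brightened.
- **Loose items:** in the before and after pictures the spool, hoop, tin and awl look unmoved; I compared them by eye only.

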